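# Push the stake block out from under the tool strip and set it on the cork pad

### The job

Five steel blocks stand side by side, touching, under the magnetic tool strip; one of them has a square post on top instead of a V-groove. Keeping that block down on the counter and without gripping it, push it gently out of the row to the robot's left, the side of the strip where the reamers and the scraper are held, until a gap of about 20 mm or more is clear behind it, then pick it up by its post and set it down gently in the middle of the cork pad, upright, square with the pad, and let go. Do not shift the other blocks, do not bump the strip or its posts, and leave everything else where it is.

Things in the scene. Friction and masses are not known exactly. Their poses are not given: they have to be found in the camera images.
- stake: The block to fetch: bare steel, foot 70 mm long (its x), 44 mm wide (its y), 34 mm high, with an upright square post 26 x 26 mm in the middle of the top, from 34 to 75 mm height. About 0.4 kg. Stands loose on the counter in any of the five places of the row. Origin: centre of its underside, z up; its x axis runs the same way as the bridge's x at the start.
- vblock1: V-block, bare steel, loose, 70 mm long (its x), 44 mm wide (its y), 28 mm high, a V-groove along x in its top, about 0.5 kg. Origin: centre of its underside. The five blocks stand side by side along the bridge's y, 44.3 mm apart, long sides touching (0.3 mm play), ends level: right-hand ends at bridge x = -50 mm, left-hand ends at bridge x = +20 mm. Must not be shifted.
- vblock2: V-block, same as vblock1.
- vblock3: V-block, same as vblock1.
- vblock4: V-block, same as vblock1.
- bridge: Fixed tool bridge over the row: a steel strip along its y on two round posts (16 mm thick) at y = +-185 mm with feet 70 x 30 x 8 mm. Origin: on the counter midway between the posts; x points level across the row to the robot's left (the side to push out to), y along the strip, towards the robot; z up. The strip blocks an upright tool over the row: reach under it with the tool leaning.
- pad: Fixed square work pad, 110 mm aluminium plate with 100 mm cork facing, top 20 mm above the counter. Origin: centre of its underside on the counter, x and y along its sides, z up. Stands to the left or the right of the bridge.
- fixture: Fixed cam lock fixture gripping a curved silver bocal, about 130 x 100 mm, 165 mm high, on the side of the bridge opposite to the pad. Leave alone.
- ferrule: Loose brass tube standing upright, 34 mm diameter, 65 mm high, bystander to the left of the row. Origin: centre of its underside.
- ring_gauge: Loose cork ring lying flat, 68 mm outside, 40 mm inside, 22 mm high, bystander to the right of the row. Origin: centre of its underside.
- jar: Loose closed jar, 60 mm diameter, 70 mm high, bystander to the side of the bridge's far end. Origin: centre of its underside.
- pot: Loose grey cup, 72 mm across, 90 mm high, bystander to the side of the bridge's far end. Origin: centre of its underside.
- strip (a point): Middle of the strip's lower edge, 190 mm above the counter. The strip is 12 mm thick (bridge x), 400 mm long, upper edge 232 mm above the counter. Two reamers and a scraper lie along its left-hand face, reaching to bridge x = +20 mm; nothing hangs below or above the strip.
Things that resemble listed ones, but are neither listed nor needed, are in the scene too. Leave any blue look-alike of the stake alone.

How it is judged:
By the outcome, as a careful person would: the job done as asked, in the order asked, and still so for the second after the job is handed in, with the robot touching nothing.
It also fails if it takes over 61 s, if anything falls off the work surface, if the arm or the gripper's body presses on something with over 40 N, if the wrist force passes 120 N, or if a joint passes its speed limit or range.

### The arm

A 6-joint arm with a two-finger parallel gripper is mounted at the origin on the work surface. World frame = base frame: x ahead of the robot, y to its left, z up, the work surface at z = 0. Lengths are in m, angles in rad, forces in N, time in s.
With the tool pointing down it reaches from about 0.375 to 0.9 m from the base axis. Payload 3.1 kg.
Tool frame: the origin (TCP) lies on the mounting face of the last link; the fingertips stand 182 mm ahead of it and the grasp point (between the pads) lies 164 mm ahead of it; z points along the fingers, y is the direction in which the jaws open and shut (so a half turn about z gives the same grasp; the last joint's range is limited). The gripper opens to 87 mm and grips with 3 to 60 N. Pads are 19 mm wide; open, the fingers measure 117 mm over their backs; the gripper's body (75 mm by 190 mm) begins 51 mm behind the grasp point.
Start: joints at [-1.325, 0.527, 1.433, -0, 1.181, -0.178], TCP at [0.257, -0.57, 0.405] pointing down, gripper open.
Joint ranges: [-3.08, 3.08], [-0.75, 2.2], [0.22, 2.44], [-1.43, 4.57], [0, 2.65], [-2.85, 2.85]. Speed limits (rad/s): [2.79, 2.79, 3.14, 3.14, 3.14, 3.14].

### API

Orientations are given as a unit quaternion [x, y, z, w].
In Python, from rig import robot, camera, camera_model gives the robot as it stands.
- The arm moves only by the tool drive_tool, never from a script. Its argument "plan" is a list that holds one entry, the list of rows, each a list of 6 numbers: the shift along the world's x, y, z in units of 2.5 cm (1.0 is 2.5 cm), then the turn, a rotation vector about the world's x, y, z in units of 6 degrees (1.0 is 6 degrees). A call has 1 to 8 rows; each row shifts and turns the commanded pose from where the row before left it; what a row does not reach is not made up. A row lasts 1/8 s, in which the tool goes at most 62.5 mm and 10.7 degrees, less where a joint would pass 70% of its speed; a pose out of reach is approached as far as the arm can. A call with a number of a shift or a turn outside -1 to 1 is refused whole. A call with a gripper value outside its range is refused whole. "grip" is the closure, from 0 (fully open) to 1 (shut), set as the call begins (left out, the last holds). The fingers move at their own pace and stop on an object; "force" is the grip in N (left out, the last holds). Time passes only in rows, so rows that do not move let the fingers close. It gives the time, the measured TCP pose, the force and the opening at its end, in the units of the state.
- robot.get_obs(): the state, without advancing time (a new reading comes with each control period).
- camera(name): name is "side" or "top" or "wrist"; returns the picture (384x512x3 uint8, red, green, blue); there is no depth.
- camera_model(name): a dict with "K" (3x3 intrinsics, pixels), "world_to_cam" (4x4, takes a point from world to camera coordinates); the wrist camera has in their place "tool_from_camera" (4x4, takes a point from camera to tool coordinates, whose origin is the TCP and whose axes are the flange's). Camera axes: x right, y up, looking along -z (the intrinsics and any distortion apply to the point x, -y, -z); pixel columns grow to the right and rows downward; lengths in m; the calibration is good to about 2 mm. A picture is of the moment at which its call begins: read the wrist's pose just before it. camera_model takes no time and is no camera call.
- robot.hand_in(): hands the job in, once; it reports no verdict.
The state is a dict: "time": time; "q": joint angles; "joint_velocities": joint speeds; "joint_torque": joint torques, N m; "position": TCP position; "tool_rot": TCP orientation; "ft_force": force on the tool from outside, world axes, zero at the start; "moment": the same for the moment, N m; "grip_width": finger opening in m.
Only numpy, scipy, OpenCV 4.12 (cv2) and the standard library are available. Lean on these libraries where they do the work, as an engineer would, in place of code of your own. Each camera call takes 0.05 s, during which the arm holds its last target.

## Working session

There is one attempt and no reset: what is moved stays moved. The work goes in short steps, Python scripts to look and compute and a tool call to move; the robot and the scene stay as the last step left them, time stands still between calls to the robot, and variables do not carry over. Pictures are saved under pics/ and viewed, and the job is handed in when it is done.

Besides the shell and the picture viewer there is one more tool, called after "Request:" as name(argument=value, ...) on one line, values as JSON. drive_tool: Moves the arm, as the interface text tells. Shifts and turns lie within -1 to 1; 1 stands for 2.5 cm of shift or 6 degrees of turn. Its arguments: {"type":"object","properties":{"plan":{"type":"array","items":{"type":"array","items":{"type":"array","items":{"type":"number","minimum":-1,"maximum":1}}}},"grip":{"type":"number"},"force":{"type":"number"}},"required":["plan"]}

```bash
ls; mkdir -p pics; python3 - <<'E'
from rig import robot,camera,camera_model
import cv2,numpy as np
np.set_printoptions(precision=4,suppress=True)
o=robot.get_obs();print(o)
for n in ["side","top","wrist"]:
    im=camera(n);cv2.imwrite(f"pics/{n}0.png",im[:,:,::-1]);print(n,camera_model(n))
E
```

```text
pics
{'time': 0.0, 'q': array([-1.3255,  0.5285,  1.4339,  0.    ,  1.1814, -0.1785]), 'joint_velocities': array([ 0.0001,  0.0012, -0.001 ,  0.0019, -0.0008,  0.0002]), 'joint_torque': array([  0.0009, -44.0041, -17.6594,   0.0635,   0.0583,  -0.0002]), 'position': array([ 0.2569, -0.5694,  0.4038]), 'tool_rot': array([ 0.9776,  0.2103, -0.    , -0.0011]), 'ft_force': array([-0.3257, -0.5396,  0.368 ]), 'moment': array([ 0.034 ,  0.0336, -0.0062]), 'grip_width': 0.08704653288358781}
side {'K': array([[483.4586,   0.    , 244.2778],
       [  0.    , 483.4586, 192.1735],
       [  0.    ,   0.    ,   1.    ]]), 'world_to_cam': array([[-0.8046, -0.5935, -0.0183,  0.4872],
       [ 0.3566, -0.5076,  0.7843, -0.3351],
       [-0.4748,  0.6246,  0.6201, -1.0638],
       [ 0.    ,  0.    ,  0.    ,  1.    ]])}
top {'K': array([[395.387 ,   0.    , 255.2664],
       [  0.    , 395.387 , 191.3405],
       [  0.    ,   0.    ,   1.    ]]), 'world_to_cam': array([[-0.0221, -0.9998,  0.0003,  0.0115],
       [ 0.9989, -0.0221,  0.0414, -0.5846],
       [-0.0414,  0.0013,  0.9991, -1.2027],
       [ 0.    ,  0.    ,  0.    ,  1.    ]])}
wrist {'K': array([[279.654 ,   0.    , 254.6452],
       [  0.    , 279.654 , 191.5071],
       [  0.    ,   0.    ,   1.    ]]), 'tool_from_camera': array([[-0.0005,  0.953 ,  0.3029,  0.0842],
       [ 1.    ,  0.0004,  0.0003, -0.0008],
       [ 0.0002,  0.3029, -0.953 ,  0.0206],
       [ 0.    ,  0.    ,  0.    ,  1.    ]])}
```

View pics/side0.png

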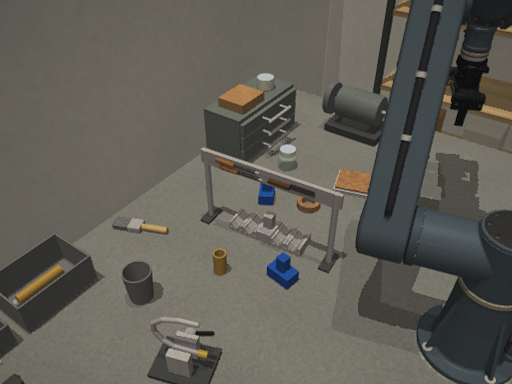

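View pics/top0.png

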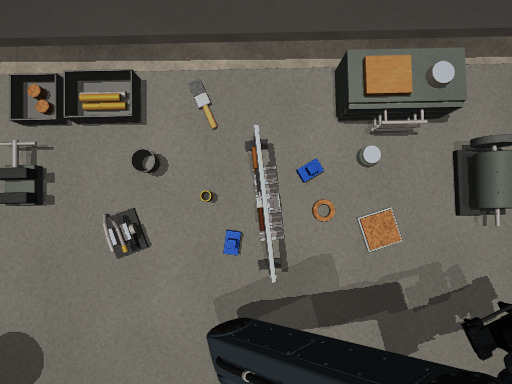

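View pics/wrist0.png

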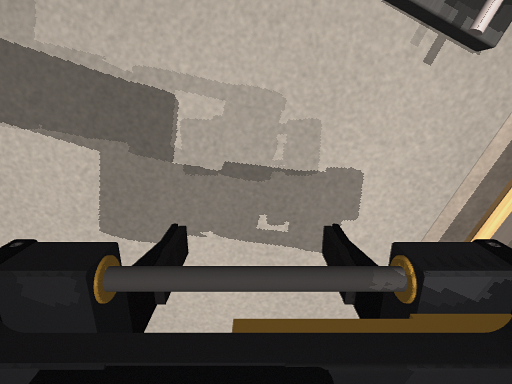

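The stake candidates in the side view are a bare steel post in the row at about (268,220) and blue look-alikes at (267,193) and (283,270). The steel one in the row fits the description. I'll enlarge to confirm.

```bash
python3 - <<'E'
import cv2
a=cv2.imread("pics/side0.png")[140:290,190:350];cv2.imwrite("pics/c1.png",cv2.resize(a,None,fx=5,fy=4 if 0 else 5,interpolation=cv2.INTER_CUBIC)[:,:][:600] if 0 else cv2.resize(a,(640,600),interpolation=cv2.INTER_CUBIC))
a=cv2.imread("pics/top0.png")[115:290,190:420];cv2.imwrite("pics/c2.png",cv2.resize(a,(782,595),interpolation=cv2.INTER_CUBIC))
E
```

```text
(no output)
```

View pics/c1.png

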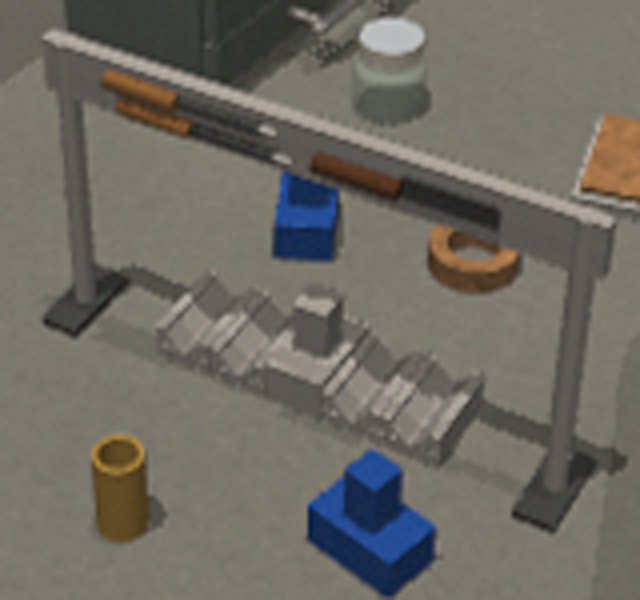

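View pics/c2.png

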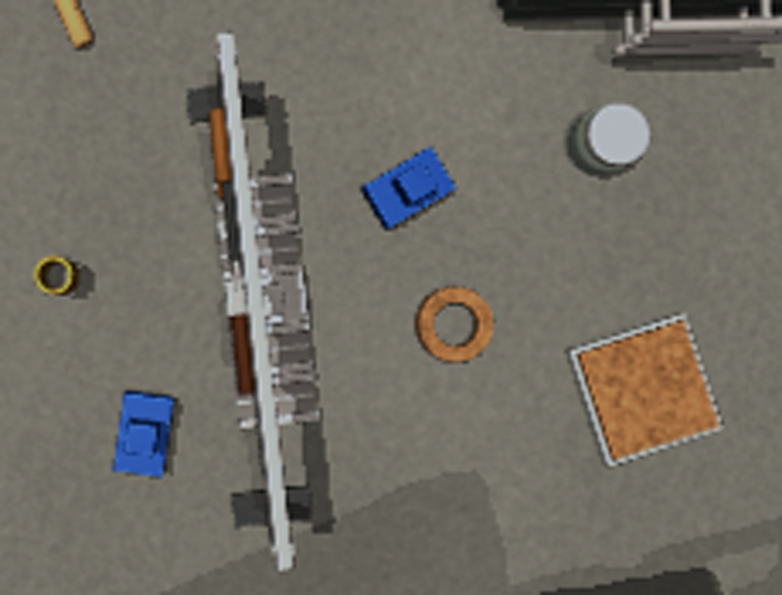

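The crop confirms the steel post block is third of five, at about side (268,217), and its neighbours on both sides are V-blocks. Next I'll measure.

```bash
cat > h.py <<'E'
import numpy as np,cv2
from rig import robot,camera,camera_model
from scipy.spatial.transform import Rotation as R
np.set_printoptions(precision=4,suppress=True)
def ray(n,uv,obs=None):
    m=camera_model(n);K=m["K"]
    d=np.array([(uv[0]-K[0,2])/K[0,0],-(uv[1]-K[1,2])/K[1,1],-1.])
    if n=="wrist":
        T=np.eye(4);T[:3,:3]=R.from_quat(obs["tool_rot"]).as_matrix();T[:3,3]=obs["position"]
        C=T@m["tool_from_camera"]
    else: C=np.linalg.inv(m["world_to_cam"])
    return C[:3,3],C[:3,:3]@d
def onz(n,uv,z,obs=None):
    c,d=ray(n,uv,obs);return c+d*(z-c[2])/d[2]
def proj(n,p,obs=None):
    m=camera_model(n);K=m["K"]
    if n=="wrist":
        T=np.eye(4);T[:3,:3]=R.from_quat(obs["tool_rot"]).as_matrix();T[:3,3]=obs["position"]
        W=np.linalg.inv(T@m["tool_from_camera"])
    else: W=m["world_to_cam"]
    c=W@np.append(p,1);return np.array([K[0,2]+K[0,0]*c[0]/-c[2],K[1,2]-K[1,1]*c[1]/-c[2]])
E
cat > m.py <<'E'
from h import *
im=cv2.imread("pics/top0.png");hsv=cv2.cvtColor(im,cv2.COLOR_BGR2HSV)
# strip top: bright grey in ROI
roi=np.zeros(im.shape[:2],np.uint8);roi[120:290,245:285]=1
m=((hsv[...,1]<40)&(hsv[...,2]>165)&(roi>0)).astype(np.uint8)
nc,l,s,c=cv2.connectedComponentsWithStats(m);k=1+s[1:,4].argmax()
r=cv2.minAreaRect(np.argwhere(l==k)[:,::-1].astype(np.float32));print("strip",s[k],r)
b=cv2.boxPoints(r);P=np.array([onz("top",p,.232) for p in b]);print(P)
# ends
L=P[np.argsort(P[:,0])];near=L[:2].mean(0);far=L[2:].mean(0);print(near,far,np.linalg.norm(far-near))
cen=(near+far)/2;y=(near-far)[:2];y/=np.linalg.norm(y);x=np.array([y[1],-y[0]]);print("bridge c",cen,"y",y,"x",x, np.degrees(np.arctan2(x[1],x[0])))
# pad
roi[:]=0;roi[195:260,345:415]=1
m=((hsv[...,1]>90)&(hsv[...,0]<25)&(roi>0)).astype(np.uint8)
m=cv2.morphologyEx(m,cv2.MORPH_CLOSE,np.ones((3,3)))
r=cv2.minAreaRect(np.argwhere(m)[:,::-1].astype(np.float32));P=np.array([onz("top",p,.02) for p in cv2.boxPoints(r)])
print("pad",r,P.mean(0),P, [np.linalg.norm(P[i]-P[i-1]) for i in range(4)],np.degrees(np.arctan2(*(P[1]-P[0])[:2][::-1])),np.degrees(np.arctan2(*(P[2]-P[1])[:2][::-1])))
E
python3 m.py
```

```text
strip [254 125  22 158 664] ((265.87872314453125, 203.18234252929688), (158.0270538330078, 7.780362606048584), 83.70318603515625)
[[ 0.7437  0.      0.232 ]
 [ 0.7454 -0.0196  0.232 ]
 [ 0.3499 -0.0539  0.232 ]
 [ 0.3483 -0.0345  0.232 ]]
[ 0.3491 -0.0442  0.232 ] [ 0.7445 -0.0098  0.232 ] 0.3969118211346467
bridge c [ 0.5468 -0.027   0.232 ] y [-0.9962 -0.0866] x [-0.0866  0.9962] 94.96908335788876
pad ((380.08441162109375, 229.15145874023438), (32.912986755371094, 33.11698913574219), 72.18110656738281) [ 0.461  -0.3783  0.02  ] [[ 0.4945 -0.3161  0.02  ]
 [ 0.5231 -0.4132  0.02  ]
 [ 0.4274 -0.4404  0.02  ]
 [ 0.399  -0.3436  0.02  ]] [np.float64(0.0993718445754068), np.float64(0.10122949438725769), np.float64(0.09948272338186989), np.float64(0.100898451446013)] -73.54159213982354 -164.17170640236336
```

```bash
cat > m2.py <<'E'
from h import *
print("post top side", onz("side",(269.5,214.5),.075))
B=np.array([.5468,-.027]);y=np.array([-.9962,-.0866]);x=np.array([-.0866,.9962])
w=lambda a,b,z:np.append(B+a*x+b*y,z)
def draw(n,out,crop,f,dy=0):
    im=cv2.imread(f"pics/{n}0.png")[crop[1]:crop[3],crop[0]:crop[2]]
    im=cv2.resize(im,None,fx=f,fy=f,interpolation=cv2.INTER_CUBIC)
    pt=lambda p:tuple(int(v) for v in ((proj(n,p)-np.array(crop[:2])+.5)*f))
    for i in range(5):
        for (a,b,c,d) in [(-.05,-.022,.02,-.022),(.02,-.022,.02,.022),(.02,.022,-.05,.022),(-.05,.022,-.05,-.022)]:
            o=(i-2)*.0443; z=.034 if i==2 else .028
            cv2.line(im,pt(w(a,b+o,z)),pt(w(c,d+o,z)),(0,0,255),1)
    for s in [(-.028,-.013),(-.002,-.013),(-.002,.013),(-.028,.013)]:cv2.circle(im,pt(w(*s,.075)),3,(0,255,0),-1)
    for a in(-.006,.006):
        for b in(-.2,.2):
            for z in(.19,.232):cv2.circle(im,pt(w(a,b,z)),3,(255,0,255),-1)
    cv2.imwrite(out,im)
draw("side","pics/d1.png",(190,140,350,290),4)
draw("top","pics/d2.png",(240,115,300,290),3.4)
E
python3 m2.py
```

```text
post top side [ 0.5489 -0.0401  0.075 ]
```

View pics/d1.png

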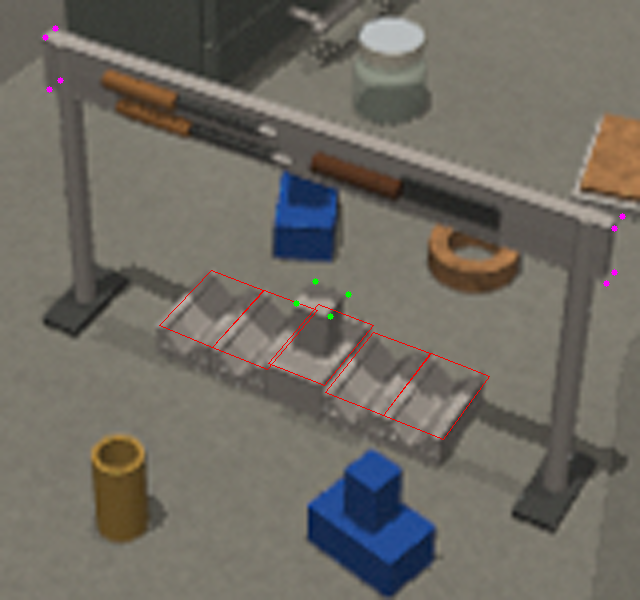

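View pics/d2.png

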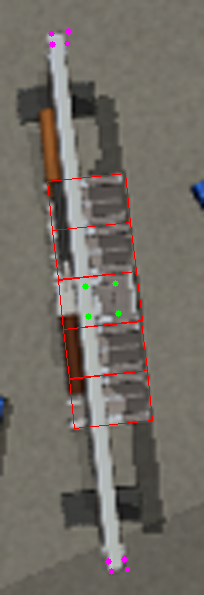

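```bash
cat > m3.py <<'E'
from h import *
B=np.array([.5475,-.025]);y=np.array([-.9962,-.0866]);x=np.array([-.0866,.9962])
im=cv2.imread("pics/top0.png");hsv=cv2.cvtColor(im,cv2.COLOR_BGR2HSV)
m=((hsv[...,1]>120)&(abs(hsv[...,0].astype(int)-115)<15)).astype(np.uint8)
nc,l,s,c=cv2.connectedComponentsWithStats(m)
for k in range(1,nc):
    if s[k,4]>40:
        P=np.array([onz("top",p,.03)[:2]-B for p in np.argwhere(l==k)[:,::-1]])
        print("blue",c[k],"x",(P@x).min(),(P@x).max(),"y",(P@y).min(),(P@y).max())
for n,uv,z in [("ring",(323,210),.022),("jar",(371,154),.07),("ferr",(206,196),.065),("pad",(380.1,229.2),.02),("fixt",(125,232),.05)]:
    p=onz("top",uv,z)[:2];print(n,p,"bridge",(p-B)@x,(p-B)@y)
# blue post tops in crop c2: far (422,183), near (140,437)
for uv in [(422,183),(140,437)]:
    p=onz("top",np.array(uv)/3.4+(190,115),.075)[:2];print("bluepost",p,(p-B)@x,(p-B)@y)
E
python3 m3.py
```

```text
blue [309.6476 169.8138] x -0.19132214907181827 -0.111861686829898 y -0.11907070309243228 -0.05314710907957971
blue [231.7443 242.1165] x 0.07942395478021402 0.13667009301817615 y 0.06836741230323624 0.14317567351300128
ring [ 0.5229 -0.2061] bridge -0.17830590392945286 0.040172672383868284
jar [ 0.6845 -0.3437] bridge -0.3293409276248932 -0.10890350821046531
ferr [0.572  0.1436] bridge 0.1658499734169266 -0.03899332713307102
pad [ 0.4608 -0.3784] bridge -0.3445017389627521 0.11700602409115916
fixt [0.4711 0.3873] bridge 0.4173091630514313 0.04044575102494856
bluepost [ 0.6441 -0.1746] -0.15741244296812168 -0.0832404355645922
bluepost [0.4323 0.0718] 0.10639412749780318 0.10637494829956755
```

Request:
drive_tool(plan=[[[0.5, 0.7, 0.1, 0, 0, -1], [0.5, 0.7, 0.1, 0, 0, -1], [0.5, 0.7, 0.1, 0, 0, -1], [0.5, 0.7, 0.1, 0, 0, -1], [0.5, 0.7, 0.1, 0, 0, -1], [0.5, 0.7, 0.1, 0, 0, -1], [0.5, 0.7, 0.1, 0, 0, -1], [0.5, 0.7, 0.1, 0, 0, -1]]], grip=1, force=20)

```text
time: 1.15
position: [0.3573, -0.429, 0.4245]
tool_rot: [0.978, -0.207, -0.0, -0.0]
ft_force: [-0.5, -0.5, -0.1]
grip_width: 0.015
```

```bash
cat > st.py <<'E'
from h import *
B=np.array([.5475,-.025]);y=np.array([-.9962,-.0866]);x=np.array([-.0866,.9962])
def st():
    o=robot.get_obs();T=R.from_quat(o["tool_rot"]).as_matrix();p=o["position"]
    tip=p+.182*T[:,2]
    lean=np.degrees(np.arccos(-T[2,2]));
    print("t",o["time"],"q",o["q"],"tcp",p,"tip",tip,"tipbridge",(tip[:2]-B)@x,(tip[:2]-B)@y)
    print("lean",lean,"toolz.xb",T[:2,2]@x,"toolz.yb",T[:2,2]@y,"xdir",np.degrees(np.arctan2(T[1,0],T[0,0])),"ydir",np.degrees(np.arctan2(T[1,1],T[0,1])),"F",o["ft_force"],"w",o["grip_width"])
if __name__=="__main__":st()
E
python3 st.py
```

```text
t 1.15 q [-1.0764  0.4144  1.5788  0.      1.1492  0.9118] tcp [ 0.3573 -0.429   0.4245] tip [ 0.3573 -0.4288  0.2425] tipbridge -0.3858159569023786 0.22446437233009744
lean 0.04575153951595606 toolz.xb 0.0007437982184266536 toolz.yb 0.00029040566138785907 xdir -23.917182751528085 ydir -113.91720071659333 F [-0.5149 -0.4798 -0.0847] w 0.014954753736665749
```

Request:
drive_tool(plan=[[[0.7, 0.9, 0, 0, 0, -1], [0.7, 0.9, 0, 0, 0, -1], [0.7, 0.9, 0, 0, 0, -1], [0.7, 0.9, 0, 0, 0, -1], [0.7, 0.9, 0, 0, 0, -1], [0.7, 0.9, 0, 0, 0, -1], [0.7, 0.9, 0, 0, 0, -1], [0.7, 0.9, 0, 0, 0, -1]]])

```text
time: 2.15
position: [0.4975, -0.2488, 0.4245]
tool_rot: [0.809, -0.587, -0.0, -0.0]
ft_force: [-1.0, -0.2, 0.5]
grip_width: 0.0004
```

Request:
drive_tool(plan=[[[0.7, 0.9, 0, 0, 0, -1], [0.7, 0.9, 0, 0, 0, -1], [0.7, 0.9, 0, 0, 0, -0.2], [0.3, 0.9, 0, 0.6, 0.05, 0], [0, 0, 0, 0.8, 0.07, 0], [0, 0, 0, 0.8, 0.07, 0], [0, 0, 0, 0.8, 0.07, 0], [0, 0, 0, 0, 0, 0]]])

```text
time: 3.15
position: [0.557, -0.1601, 0.4242]
tool_rot: [0.728, -0.667, -0.116, -0.106]
ft_force: [0.8, -0.6, 0.4]
grip_width: 0.0005
```

```bash
cat > look.py <<'E'
import sys
from st import *
st()
for a in sys.argv[2:]:
    cv2.imwrite(f"pics/{a}{sys.argv[1]}.png",camera(a)[:,:,::-1])
E
python3 look.py 1 side wrist
```

```text
t 3.15 q [-0.5277  0.471   1.4971  0.2612  1.3667  2.4479] tcp [ 0.557  -0.1601  0.4242] tip [ 0.552  -0.1039  0.2511] tipbridge -0.07897040570645146 0.002382161055785381
lean 18.053236997065937 toolz.xb 0.30988657772284656 toolz.yb 0.0006306090781617191 xdir -84.9683820787293 ydir -174.96327009723925 F [ 0.7874 -0.5982  0.3534] w 0.0005050307457619552
```

View pics/side1.png

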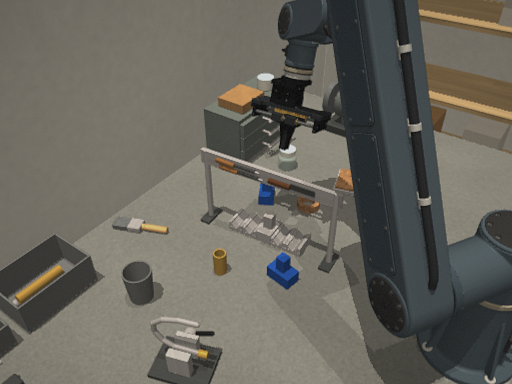

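View pics/wrist1.png

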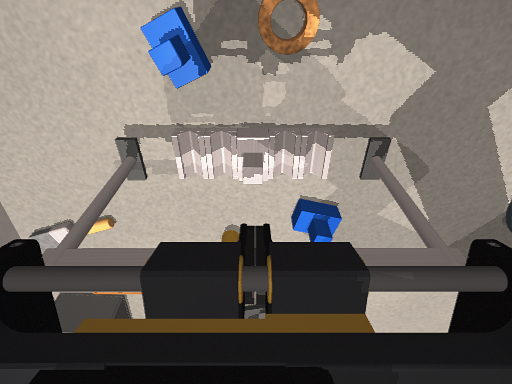

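The wrist view shows the row at (180–332, 130–182), with the stake third and its post near (253,160). The blue look-alikes are at (175,48) and (316,218), off the path.

```bash
python3 - <<'E'
from h import *
im=cv2.imread("pics/wrist1.png")[115:195,165:345];cv2.imwrite("pics/c3.png",cv2.resize(im,(792,352),interpolation=cv2.INTER_CUBIC))
E
```

```text
(no output)
```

View pics/c3.png

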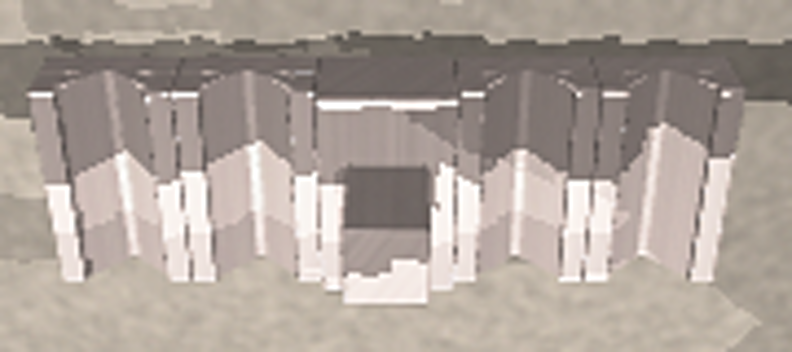

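```bash
python3 - <<'E'
from st import *
o=robot.get_obs()
for n,uv,z in [("sR-far",(318,101),.034),("sR-near",(459,100),.034),("rowR-far",(30,92),.028),("rowR-near",(742,92),.028),("rowL-far",(66,281),.028),("rowL-near",(711,280),.028),("postR-f",(343,228),.075),("postR-n",(432,228),.075),("postL-f",(343,303),.075),("postL-n",(428,303),.075)]:
    p=onz("wrist",np.array(uv)/4.4+(165,115)-.4,z,o)[:2];print(n,p,"bridge",(p-B)@x,(p-B)@y)
E
```

```text
sR-far [ 0.5732 -0.0717] bridge -0.04873244874430063 -0.02151457258936921
sR-near [ 0.5306 -0.0758] bridge -0.04910815657383509 0.021204896784637207
rowR-far [ 0.6615 -0.0641] bridge -0.04885784473287191 -0.11019417728021412
rowR-near [ 0.4438 -0.0833] bridge -0.04910567010556675 0.10832101525715637
rowL-far [0.6552 0.0046] bridge 0.020181609067190458 -0.10984908719613871
rowL-near [ 0.4371 -0.015 ] bridge 0.019540848889039363 0.1091200638113779
postR-f [ 0.5629 -0.0522] bridge -0.028398127597535096 -0.01299538290367833
postR-n [ 0.5376 -0.0544] bridge -0.028426013153600584 0.01242205494448148
postL-f [ 0.5613 -0.0264] bridge -0.002581584167865647 -0.013612941787992279
postL-n [ 0.5361 -0.0286] bridge -0.00260877664826787 0.01170065009884186
```

Request:
drive_tool(plan=[[[0.1, 0, -1, 0, 0, 0], [0, 0, -1, 0, 0, 0], [0, 0, -1, 0, 0, 0], [0, 0, -1, 0, 0, 0], [0, 0, -1, 0, 0, 0], [0, 0, -1, 0, 0, 0], [0, 0, -1, 0, 0, 0], [0, 0, -0.5, 0, 0, 0]]])

```text
time: 4.25
position: [0.5593, -0.1594, 0.2361]
tool_rot: [0.729, -0.667, -0.116, -0.106]
ft_force: [-0.3, 0.9, -0.4]
grip_width: 0.0005
```

```bash
python3 look.py 2 side wrist
```

```text
t 4.25 q [-0.5246  0.7302  1.6329  0.3084  0.9873  2.3302] tcp [ 0.5593 -0.1594  0.2361] tip [ 0.5542 -0.1031  0.0631] tipbridge -0.07839906109827151 0.0001116239875540888
lean 18.077816453314252 toolz.xb 0.3102918795084922 toolz.yb 0.0014018130331114457 xdir -84.90723251478637 ydir -174.89429785394725 F [-0.3255  0.8631 -0.4309] w 0.0005326146457710543
```

View pics/side2.png

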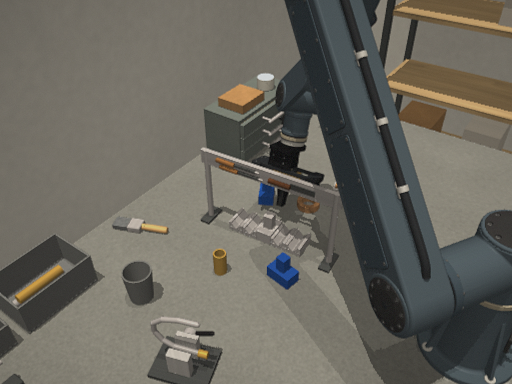

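View pics/wrist2.png

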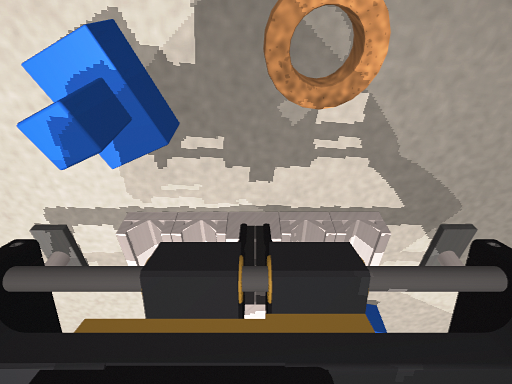

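Request:
drive_tool(plan=[[[0, 0, -0.7, 0, 0, 0], [0, 0, -0.7, 0, 0, 0], [0, 0, -0.3, 0, 0, 0], [0, 0, 0, 0, 0, 0], [-0.02, 0.2, 0, 0, 0, 0], [-0.02, 0.2, 0, 0, 0, 0], [-0.01, 0.1, 0, 0, 0, 0], [0, 0, 0, 0, 0, 0]]])

```text
time: 5.35
position: [0.5583, -0.1468, 0.195]
tool_rot: [0.729, -0.666, -0.115, -0.106]
ft_force: [0.3, 0.3, 0.1]
grip_width: 0.0002
```

```bash
python3 look.py 3 wrist side
```

```text
t 5.35 q [-0.5069  0.7931  1.6573  0.3345  0.8993  2.3088] tcp [ 0.5583 -0.1468  0.195 ] tip [ 0.5535 -0.0906  0.022 ] tipbridge -0.0658861455031497 -0.0002523742632695319
lean 18.05513826141247 toolz.xb 0.30991870900315127 toolz.yb -0.00019042211578826864 xdir -84.87445721790492 ydir -174.89294778198513 F [0.2828 0.3237 0.069 ] w 0.00023626073507477006
```

View pics/wrist3.png

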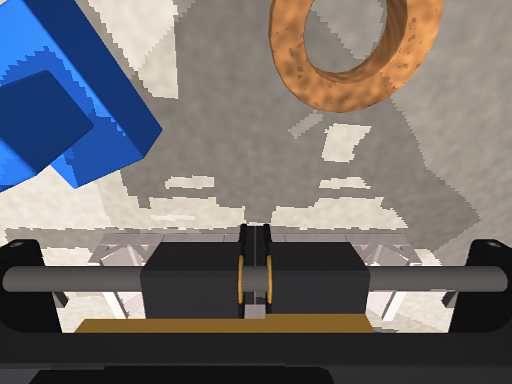

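Request:
drive_tool(plan=[[[-0.01, 0.1, -0.1, 0, 0, 0], [-0.007, 0.08, -0.034, 0.125, 0.011, 0], [-0.007, 0.08, -0.034, 0.125, 0.011, 0], [-0.007, 0.08, -0.034, 0.125, 0.011, 0], [-0.007, 0.08, -0.034, 0.125, 0.011, 0], [-0.007, 0.08, -0.034, 0.125, 0.011, 0], [-0.007, 0.08, -0.034, 0.125, 0.011, 0], [-0.007, 0.08, -0.034, 0.125, 0.011, 0]]])

```text
time: 6.45
position: [0.5568, -0.1306, 0.1862]
tool_rot: [0.722, -0.661, -0.149, -0.137]
ft_force: [0.1, -1.6, -1.3]
grip_width: 0.0009
```

```bash
python3 look.py 4 side
```

```text
t 6.45 q [-0.4989  0.8132  1.6651  0.4214  0.942   2.2562] tcp [ 0.5568 -0.1306  0.1862] tip [ 0.5506 -0.0586  0.0192] tipbridge -0.03372496043002026 -0.00013681814755686728
lean 23.38507506268165 toolz.xb 0.39689174239820824 toolz.yb -4.045816181289642e-05 xdir -84.91058750890222 ydir -174.93059483850746 F [ 0.1107 -1.5505 -1.2646] w 0.0008559833367601131
```

View pics/side4.png

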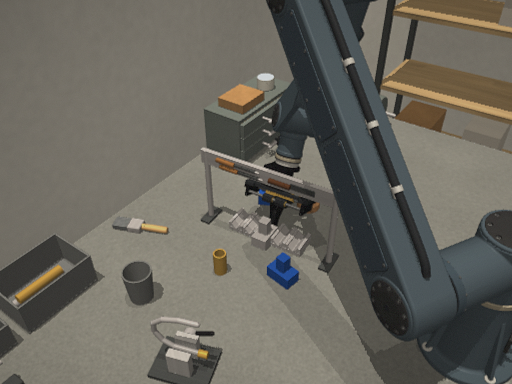

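Request:
drive_tool(plan=[[[-0.007, 0.085, -0.041, 0.125, 0.011, 0], [-0.007, 0.085, -0.041, 0.125, 0.011, 0], [-0.007, 0.085, -0.041, 0.125, 0.011, 0], [-0.007, 0.085, -0.041, 0.125, 0.011, 0], [-0.007, 0.085, -0.041, 0.125, 0.011, 0], [-0.007, 0.085, -0.041, 0.125, 0.011, 0], [-0.007, 0.085, -0.041, 0.125, 0.011, 0], [-0.007, 0.085, -0.041, 0.125, 0.011, 0]]])

```text
time: 7.5
position: [0.5554, -0.1135, 0.178]
tool_rot: [0.714, -0.653, -0.187, -0.172]
ft_force: [0.4, -1.5, -1.3]
grip_width: 0.0002
```

Request:
drive_tool(plan=[[[-0.008, 0.09, -0.05, 0.125, 0.011, 0], [-0.008, 0.09, -0.05, 0.125, 0.011, 0], [-0.008, 0.09, -0.05, 0.125, 0.011, 0], [-0.008, 0.09, -0.05, 0.125, 0.011, 0]]])

```text
time: 8.0
position: [0.5546, -0.1045, 0.173]
tool_rot: [0.708, -0.648, -0.206, -0.189]
ft_force: [0.3, -0.6, -1.0]
grip_width: 0.0002
```

```bash
python3 look.py 5 side
```

```text
t 8.0 q [-0.4858  0.8494  1.6753  0.5558  1.0235  2.1749] tcp [ 0.5546 -0.1045  0.173 ] tip [ 0.5461 -0.0073  0.0194] tipbridge 0.017753353447650166 -0.00014781839325350097
lean 32.4226427965052 toolz.xb 0.5361373416619865 toolz.yb 0.0001706738730742708 xdir -84.90852811772534 ydir -174.93870668085978 F [ 0.3204 -0.6499 -1.024 ] w 0.00015535484402248717
```

View pics/side5.png

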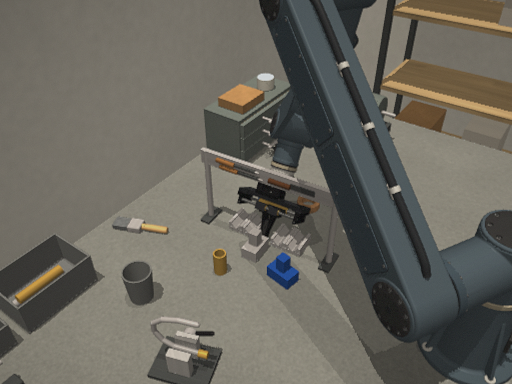

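Request:
drive_tool(plan=[[[-0.008, 0.093, -0.053, 0.125, 0.011, 0], [-0.008, 0.093, -0.053, 0.125, 0.011, 0], [-0.008, 0.093, -0.053, 0.125, 0.011, 0], [-0.008, 0.093, -0.053, 0.125, 0.011, 0], [-0.008, 0.093, -0.053, 0.125, 0.011, 0], [0, 0, 0, 0, 0, 0]]])

```text
time: 8.8
position: [0.5535, -0.0927, 0.1664]
tool_rot: [0.701, -0.642, -0.229, -0.21]
ft_force: [0.1, -0.3, -0.7]
grip_width: 0.0002
```

```bash
python3 look.py 6 side; python3 - <<'E'
import cv2
a=cv2.imread("pics/side6.png")[140:290,190:350];cv2.imwrite("pics/c6.png",cv2.resize(a,(640,600),interpolation=cv2.INTER_CUBIC))
E
```

```text
t 8.8 q [-0.4783  0.8678  1.6802  0.6096  1.057   2.1432] tcp [ 0.5535 -0.0927  0.1664] tip [0.5441 0.0144 0.0195] tipbridge 0.03955817876061218 1.218909598385307e-05
lean 36.21518017342278 toolz.xb 0.590793641028299 toolz.yb 0.0006869486808783968 xdir -84.92629626654872 ydir -174.93985096411063 F [ 0.0716 -0.3265 -0.7477] w 0.00016075265092642692
```

View pics/c6.png

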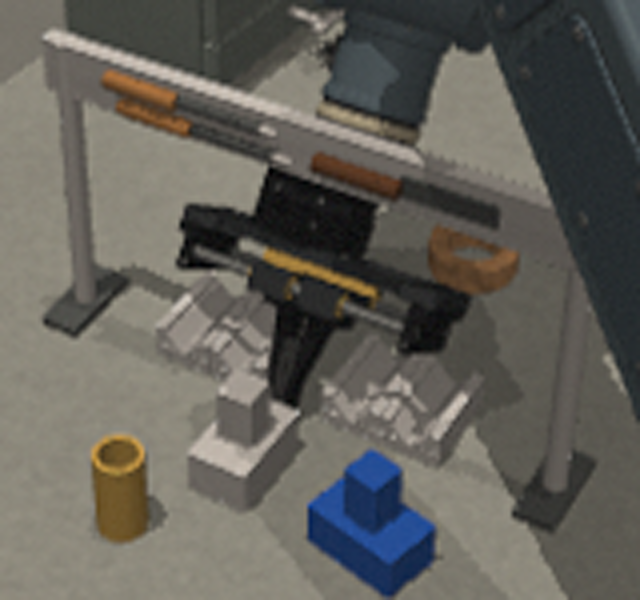

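Request:
drive_tool(plan=[[[0.03, -0.3, 0.3, 0, 0, 0], [0.056, -0.65, 0.75, 0, 0, 0], [0.056, -0.65, 0.75, 0, 0, 0], [0.056, -0.65, 0.75, 0, 0, 0], [0.056, -0.65, 0.75, 0, 0, 0], [0.056, -0.65, 0.75, 0, 0, 0], [0.056, -0.65, 0.75, 0, 0, 0], [0.056, -0.65, 0.75, 0, 0, 0]]])

```text
time: 9.85
position: [0.5639, -0.215, 0.3066]
tool_rot: [0.701, -0.642, -0.229, -0.21]
ft_force: [-0.2, 0.2, -0.5]
grip_width: 0.0006
```

Request:
drive_tool(plan=[[[0, -0.5, 1, 0, 0, 0], [0, -0.3, 1, -0.75, -0.066, 0], [0, 0, 1, -0.75, -0.066, 0], [0, 0, 1, -0.75, -0.066, 0], [0, 0, 1, -0.75, -0.066, 0], [0, 0, 1, -0.75, -0.066, 0], [0, 0, 1, -0.75, -0.066, 0], [0, 0, 1, -0.75, -0.066, 0]]])

```text
time: 10.85
position: [0.5634, -0.2342, 0.5067]
tool_rot: [0.737, -0.675, -0.028, -0.026]
ft_force: [-1.3, 0.1, -1.1]
grip_width: 0.0004
```

```bash
python3 look.py 7 side top
```

```text
t 10.85 q [-0.5892  0.419   1.33    0.0603  1.441   2.4552] tcp [ 0.5634 -0.2342  0.5067] tip [ 0.5622 -0.2203  0.3252] tipbridge -0.19585192658976913 0.002270562317712978
lean 4.398273044307683 toolz.xb 0.07668556584646936 toolz.yb 0.00013124975291506797 xdir -84.96308216418457 ydir -174.96290927340675 F [-1.3286  0.0544 -1.053 ] w 0.00040582826601503645
```

View pics/side7.png

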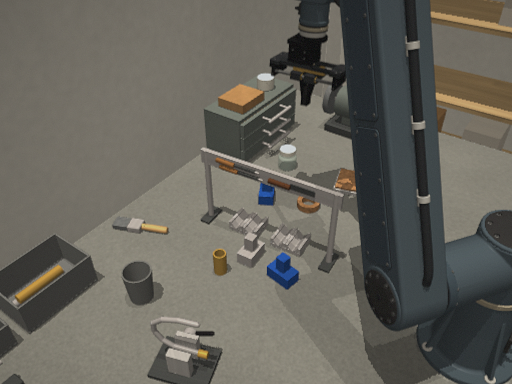

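Request:
drive_tool(plan=[[[0, 0, 0, -0.73, -0.064, 0], [0, 0.5, 0, 0, 0, 1], [0, 0.5, 0, 0, 0, 1], [0, 0.5, 0, 0, 0, 1], [0, 0.5, 0, 0, 0, 1], [0, 0.5, 0, 0, 0, 1], [0, 0.5, 0, 0, 0, 1], [0, 0.5, 0, 0, 0, 1]]], grip=0)

```text
time: 11.95
position: [0.5636, -0.1465, 0.504]
tool_rot: [0.931, -0.365, -0.003, -0.001]
ft_force: [-0.5, 0.2, -0.2]
grip_width: 0.0723
```

Request:
drive_tool(plan=[[[0, 0.5, 0, 0, 0, 1], [0, 0.5, 0, 0, 0, 1], [0, 0.5, 0, 0, 0, 1], [0, 0.5, 0, 0, 0, 1], [0, 0.5, 0, 0, 0, 1], [0, 0.5, 0, 0, 0, 1], [0, 0.5, 0, 0, 0, 1], [0, 0.5, 0, 0, 0, 1]]])

```text
time: 12.95
position: [0.5636, -0.0466, 0.504]
tool_rot: [0.999, 0.046, -0.003, -0.001]
ft_force: [-0.4, 0.0, -0.4]
grip_width: 0.0871
```

Request:
drive_tool(plan=[[[-0.1, 0.5, 0, 0, 0, 1], [-0.1, 0.5, 0, 0, 0, 1], [-0.1, 0.5, 0, 0, 0, 1], [-0.1, 0.5, 0, 0, 0, 1], [-0.1, 0.5, 0, 0, 0, 1], [-0.1, 0.5, 0, 0, 0, 1], [-0.1, 0.5, 0, 0, 0, 1], [-0.1, 0.5, 0, 0, 0, 1]]])

```text
time: 13.95
position: [0.5435, 0.0534, 0.5041]
tool_rot: [0.894, 0.448, -0.002, -0.001]
ft_force: [-0.4, 0.4, 0.1]
grip_width: 0.0871
```

Request:
drive_tool(plan=[[[-0.1, 0, 0, 0, 0, 1], [0, 0, 0, 0, 0, 1], [0, 0, 0, 0, 0, 1], [0, 0, 0, 0, 0, 1], [0, 0, 0, 0, 0, 1], [0, 0, 0, 0, 0, 1], [0, 0, 0, 0, 0, 1], [0, 0, 0, 0, 0, 0]]])

```text
time: 14.95
position: [0.5412, 0.053, 0.5042]
tool_rot: [0.676, 0.737, -0.001, -0.001]
ft_force: [-0.2, 0.6, 0.5]
grip_width: 0.0872
```

```bash
python3 look.py 8 wrist side
```

```text
t 14.95 q [-0.1077  0.3125  1.5048 -0.0012  1.3275 -0.1942] tcp [0.5412 0.053  0.5042] tip [0.5406 0.0528 0.3222] tipbridge 0.078133213596164 0.00011178061436619482
lean 0.19326985015494225 toolz.xb -0.0005627465722624615 toolz.yb 0.003325769182678088 xdir 94.97450601036132 ydir 4.9743988343713905 F [-0.1872  0.6231  0.4573] w 0.08717713935368201
```

View pics/wrist8.png

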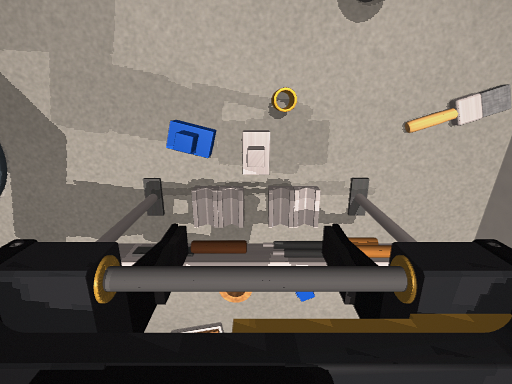

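View pics/side8.png

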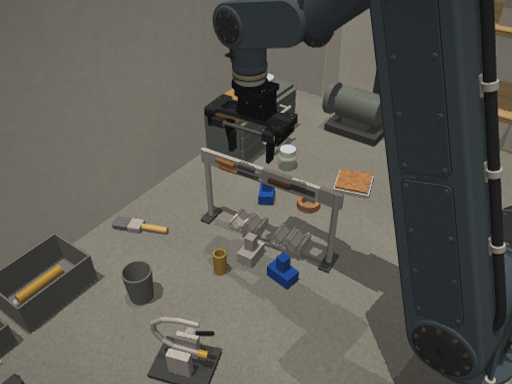

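```bash
python3 - <<'E'
from h import *
im=cv2.imread("pics/wrist8.png")[115:235,180:330];cv2.imwrite("pics/c8.png",cv2.resize(im,(750,600),interpolation=cv2.INTER_CUBIC))
E
```

```text
(no output)
```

View pics/c8.png

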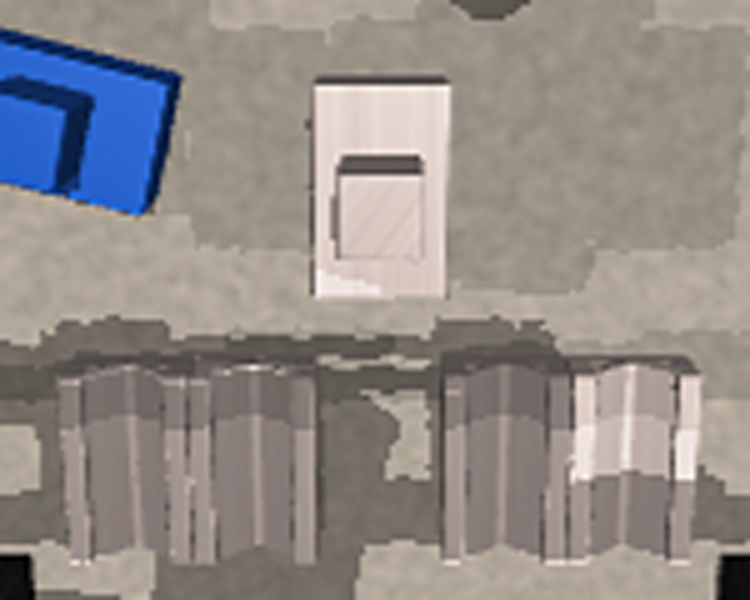

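```bash
python3 - <<'E'
from st import *
o=robot.get_obs()
S=[]
for n,uv,z in [("f",(313,85),.034),("f",(450,85),.034),("f",(447,297),.034),("f",(314,297),.034),("p",(338,173),.075),("p",(424,173),.075),("p",(424,259),.075),("p",(338,259),.075)]:
    p=onz("wrist",np.array(uv)/5+(180,115)-.4,z,o)[:2];S.append(p);print(n,p,"bridge",(p-B)@x,(p-B)@y)
S=np.array(S);print(S[:4].mean(0),S[4:].mean(0))
for s in (S[:4],S[4:]): d=(s[0]+s[1]-s[2]-s[3]);print(np.degrees(np.arctan2(d[1],d[0])))
E
```

```text
f [0.5172 0.0917] bridge 0.1189004465358201 0.02003289045754152
f [0.5604 0.0955] bridge 0.11888730728580284 -0.02327325476653336
f [0.5664 0.0268] bridge 0.04993779040655586 -0.023360266731213948
f [0.5226 0.023 ] bridge 0.049932781238790344 0.020672909969132954
p [0.5279 0.0713] bridge 0.0975884061038773 0.01116135812908859
p [0.553  0.0734] bridge 0.09758500903991904 -0.014018890996806364
p [0.5555 0.0479] bridge 0.07189437006030604 -0.01427629699509937
p [0.5299 0.0456] bridge 0.0718934436807064 0.011383686799338466
[0.5417 0.0592] [0.5416 0.0596]
94.73851353037828
95.00736339462829
```

Request:
drive_tool(plan=[[[0.02, 0.26, -0.5, 0.003, -0.032, 0], [0, 0, -1, 0, 0, 0], [0, 0, -1, 0, 0, 0], [0, 0, -1, 0, 0, 0], [0, 0, -1, 0, 0, 0], [0, 0, -1, 0, 0, 0], [0, 0, -1, 0, 0, 0], [0, 0, 0, 0, 0, 0]]])

```text
time: 16.05
position: [0.5411, 0.0601, 0.3403]
tool_rot: [0.675, 0.738, -0.001, -0.001]
ft_force: [-0.2, 0.2, -0.4]
grip_width: 0.0867
```

```bash
python3 look.py 9 wrist side
```

```text
t 16.05 q [-0.0944  0.5079  1.6987 -0.0015  0.9378 -0.1818] tcp [0.5411 0.0601 0.3403] tip [0.5406 0.0599 0.1583] tipbridge 0.08521502877679984 -0.0004508597009766908
lean 0.17617793592119263 toolz.xb -0.0007104444697836157 toolz.yb 0.0029915453891203882 xdir 95.06116113241234 ydir 5.06104013388652 F [-0.215   0.2435 -0.4403] w 0.08672793878034059
```

View pics/wrist9.png

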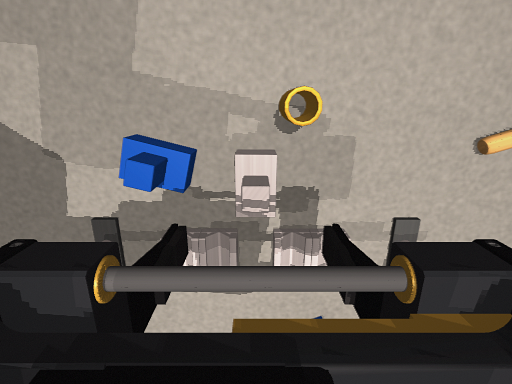

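View pics/side9.png

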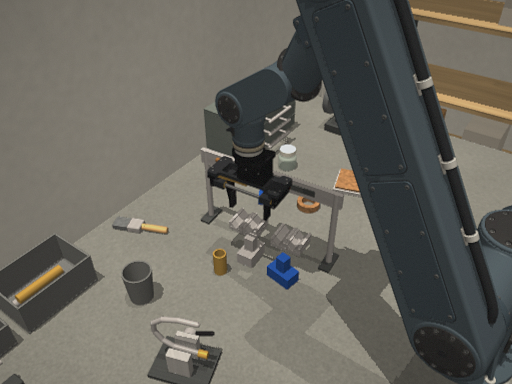

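Request:
drive_tool(plan=[[[0.04, -0.02, -0.8, 0, 0, 0], [0, 0, -1, 0, 0, 0], [0, 0, -1, 0, 0, 0], [0, 0, -0.8, 0, 0, 0], [0, 0, -0.5, 0, 0, 0], [0, 0, -0.3, 0, 0, 0], [0, 0, -0.2, 0, 0, 0], [0, 0, 0, 0, 0, 0]]])

```text
time: 17.15
position: [0.5433, 0.0592, 0.2279]
tool_rot: [0.675, 0.738, 0.001, 0.002]
ft_force: [-0.2, 0.2, -0.1]
grip_width: 0.087
```

```bash
python3 look.py 10 wrist side
```

```text
t 17.15 q [-0.0956  0.6925  1.7646 -0.0023  0.6809 -0.1825] tcp [0.5433 0.0592 0.2279] tip [0.5439 0.0589 0.0459] tipbridge 0.08388747202346901 -0.0036901611474706598
lean 0.2237317838230762 toolz.xb -0.002071866088182025 toolz.yb -0.003309665327830163 xdir 95.08074722833608 ydir 5.08114090049011 F [-0.186   0.1937 -0.0806] w 0.08695498748692465
```

View pics/side10.png

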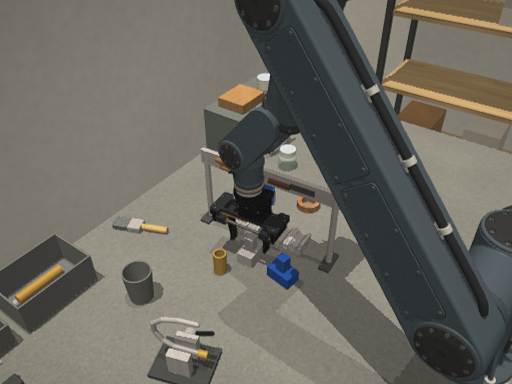

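View pics/wrist10.png

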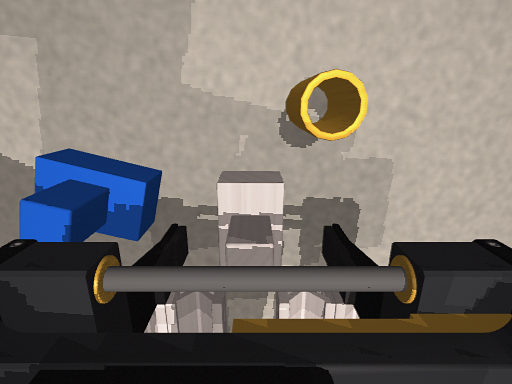

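Request:
drive_tool(plan=[[[-0.08, 0.01, -0.22, 0, 0, 0], [0, 0, 0, 0, 0, 0], [0, 0, 0, 0, 0, 0]]])

```text
time: 17.62
position: [0.5411, 0.0595, 0.2222]
tool_rot: [0.675, 0.738, 0.0, 0.002]
ft_force: [0.3, 0.9, -0.1]
grip_width: 0.0873
```

```bash
python3 st.py
```

```text
t 17.625 q [-0.0956  0.701   1.7718 -0.0024  0.6655 -0.1824] tcp [0.5411 0.0595 0.2222] tip [0.5417 0.0591 0.0402] tipbridge 0.08432306864102346 -0.0014889361679234728
lean 0.20155240591169868 toolz.xb -0.0020199488245754337 toolz.yb -0.0028798052633111264 xdir 95.0806098557864 ydir 5.08094365100822 F [ 0.2546  0.889  -0.0502] w 0.08733698617097566
```

Request:
drive_tool(plan=[[[0, 0, 0, 0, 0, 0], [0, 0, 0, 0, 0, 0], [0, 0, 0, 0, 0, 0], [0, 0, 0, 0, 0, 0], [0, 0, 0, 0, 0, 0], [0, 0, 0, 0, 0, 0], [0, 0, 0, 0, 0, 0], [0, 0, 0, 0, 0, 0]]], grip=1, force=30)

```text
time: 18.62
position: [0.5409, 0.0595, 0.2222]
tool_rot: [0.675, 0.738, 0.0, 0.001]
ft_force: [-0.4, -0.6, -0.5]
grip_width: 0.0257
```

```bash
python3 st.py
```

```text
t 18.625 q [-0.0956  0.701   1.7722 -0.0024  0.666  -0.1824] tcp [0.5409 0.0595 0.2222] tip [0.5413 0.0591 0.0402] tipbridge 0.08436328060357907 -0.0011267288763342233
lean 0.16404844402193006 toolz.xb -0.0019175345716186643 toolz.yb -0.002126067932288543 xdir 95.08495262644803 ydir 5.085186328001741 F [-0.4081 -0.5947 -0.477 ] w 0.025703999640926685
```

Request:
drive_tool(plan=[[[0, 0, 0.3, 0, 0, 0], [0, 0, 0.8, 0, 0, 0], [0, 0, 1, 0, 0, 0], [0, 0, 1, 0, 0, 0], [0, 0, 1, 0, 0, 0], [0, 0, 1, 0, 0, 0], [0, 0, 1, 0, 0, 0], [0, 0, 1, 0, 0, 0]]])

```text
time: 19.62
position: [0.5406, 0.0595, 0.4003]
tool_rot: [0.675, 0.738, 0.0, 0.001]
ft_force: [0.1, 0.7, -3.6]
grip_width: 0.0256
```

Request:
drive_tool(plan=[[[0, 0, 1, 0, 0, 0], [0, 0, 1, 0, 0, 0], [0, 0, 1, 0, 0, 0], [0, 0, 0.6, 0, 0, 0], [0, 0, 0.4, 0, 0, 0], [0, 0, 0, 0, 0, 0]]])

```text
time: 20.38
position: [0.5411, 0.0595, 0.4999]
tool_rot: [0.675, 0.738, 0.001, 0.002]
ft_force: [-0.2, -0.4, -3.7]
grip_width: 0.026
```

```bash
python3 look.py 11 wrist side
```

```text
t 20.375 q [-0.0956  0.3159  1.512  -0.0015  1.3099 -0.1839] tcp [0.5411 0.0595 0.4999] tip [0.5418 0.0591 0.3179] tipbridge 0.08430984807607783 -0.0015665231691253823
lean 0.22911905114620876 toolz.xb -0.0021005827940781415 toolz.yb -0.0034025207254313925 xdir 95.08435644863071 ydir 5.084766825931071 F [-0.1557 -0.3541 -3.7159] w 0.025959656171074475
```

View pics/side11.png

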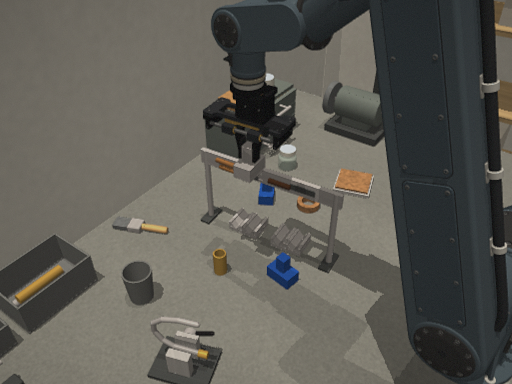

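View pics/wrist11.png

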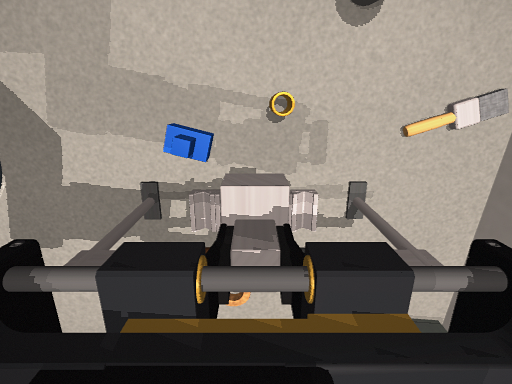

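Request:
drive_tool(plan=[[[0, -0.5, 0.2, 0, 0, 0], [-0.1, -1, 0.2, 0, 0, 0], [-0.1, -1, 0.2, 0, 0, 0], [-0.1, -1, 0, 0, 0, 0.2], [-0.2, -1, 0, 0, 0, 0.2], [-0.2, -1, 0, 0, 0, 0.2], [-0.2, -1, 0, 0, 0, 0.2], [-0.2, -1, 0, 0, 0, 0.2]]])

```text
time: 21.48
position: [0.5132, -0.1297, 0.5145]
tool_rot: [0.635, 0.772, 0.0, 0.001]
ft_force: [0.7, 0.1, -3.1]
grip_width: 0.0259
```

Request:
drive_tool(plan=[[[-0.2, -1, 0, 0, 0, 0.2], [-0.2, -1, 0, 0, 0, 0.2], [-0.2, -1, 0, 0, 0, 0.2], [-0.2, -1, 0, 0, 0, 0.2], [-0.2, -1, 0, 0, 0, 0], [-0.2, -1, 0, 0, 0, 0], [-0.2, -1, 0, 0, 0, 0], [-0.2, -1, 0, 0, 0, 0]]])

```text
time: 22.48
position: [0.4729, -0.3296, 0.5143]
tool_rot: [0.603, 0.798, 0.0, 0.001]
ft_force: [0.0, 0.6, -4.2]
grip_width: 0.0255
```

Request:
drive_tool(plan=[[[-0.2, -1, 0, 0, 0, 0], [-0.2, -1, 0, 0, 0, 0], [-0.2, -1, 0, 0, 0, 0], [0, -1, 0, 0, 0, 0], [0, -1, 0, 0, 0, 0], [0, -0.7, 0, 0, 0, 0], [0, -0.3, 0, 0, 0, 0], [0, 0, 0, 0, 0, 0]]])

```text
time: 23.48
position: [0.4586, -0.4782, 0.5144]
tool_rot: [0.603, 0.798, 0.001, 0.001]
ft_force: [1.2, 0.4, -4.4]
grip_width: 0.0261
```

```bash
python3 look.py 12 wrist side top
```

```text
t 23.475 q [-0.9751  0.4884  1.1908  0.0025  1.4605 -1.2524] tcp [ 0.4586 -0.4782  0.5144] tip [ 0.4592 -0.4783  0.3324] tipbridge -0.4439118072630364 0.12722313817864384
lean 0.18216209789804402 toolz.xb -0.0004895289966325771 toolz.yb -0.0031412715513611075 xdir 105.86923474419879 ydir 15.869419005556342 F [ 1.2238  0.4384 -4.3675] w 0.02613490923400533
```

View pics/wrist12.png

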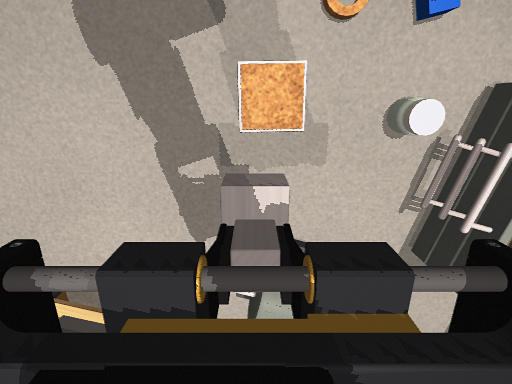

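View pics/side12.png

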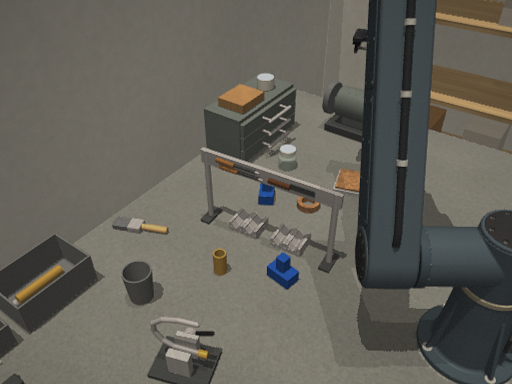

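The pad is fully visible at (238–307, 61–132) in the wrist view. I'll measure it along with the held stake's pose in the hand.

```bash
python3 - <<'E'
from st import *
o=robot.get_obs()
im=cv2.imread("pics/wrist12.png");hsv=cv2.cvtColor(im,cv2.COLOR_BGR2HSV)
roi=np.zeros(im.shape[:2],np.uint8);roi[50:145,225:320]=1
m=((hsv[...,1]>90)&(hsv[...,0]<25)&(roi>0)).astype(np.uint8)
m=cv2.morphologyEx(m,cv2.MORPH_CLOSE,np.ones((3,3)))
cs,_=cv2.findContours(m,0,2);c=max(cs,key=cv2.contourArea)
c=c[:,0,:].astype(float)
P=np.array([onz("wrist",p,.02,o)[:2] for p in c]).astype(np.float32)*1000
r=cv2.minAreaRect(P);print("pad",r)
im=im[165:275,205:310];cv2.imwrite("pics/c12.png",cv2.resize(im,None,fx=5,fy=5,interpolation=cv2.INTER_CUBIC))
E
```

```text
pad ((461.62042236328125, -379.8347473144531), (99.2315444946289, 99.2864990234375), 16.876758575439453)
```

View pics/c12.png

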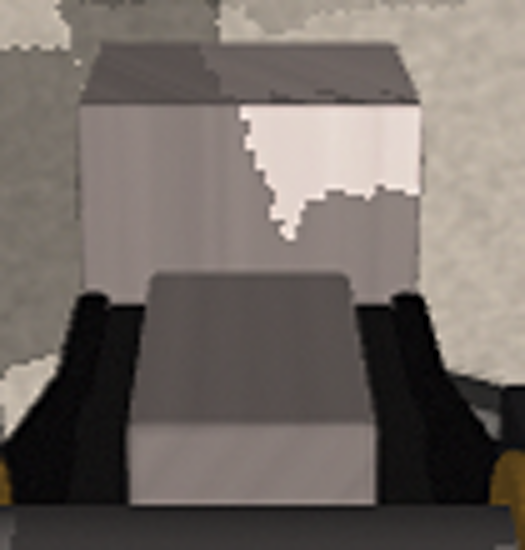

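```bash
python3 - <<'E'
from st import *
o=robot.get_obs();T=R.from_quat(o["tool_rot"]).as_matrix()
for uv,z in [((80,102),.3264),((420,103),.3264),((130,424),.3674),((376,422),.3674)]:
    p=onz("wrist",np.array(uv)/5+(205,165)-.4,z,o)-o["position"];print(p@T)
E
```

```text
[ 0.0356 -0.0209  0.1883]
[0.0354 0.0216 0.1884]
[ 0.0134 -0.0119  0.1473]
[0.0136 0.0131 0.1474]
```

Request:
drive_tool(plan=[[[0.03, 0.8, 0, 0, 0, 0.1], [0.03, 0.8, 0, 0, 0, 0], [0.03, 0.8, -0.3, 0, 0, 0], [0.02, 0.8, -0.7, 0, 0, 0], [0, 0.74, -1, 0, 0, 0], [0, 0, -1, 0, 0, 0], [0, 0, -1, 0, 0, 0], [0, 0, -1, 0, 0, 0]]])

```text
time: 24.62
position: [0.4616, -0.3784, 0.3897]
tool_rot: [0.598, 0.801, 0.0, 0.002]
ft_force: [-0.7, -1.3, -3.8]
grip_width: 0.0256
```

Request:
drive_tool(plan=[[[0, 0, -1, 0, 0, 0], [0, 0, -1, 0, 0, 0], [0, 0, -1, 0, 0, 0], [0, 0, -1, 0, 0, 0], [0, 0, -0.7, 0, 0, 0], [0, 0, -0.4, 0, 0, 0], [0, 0, -0.2, 0, 0, 0], [0, 0, 0, 0, 0, 0]]])

```text
time: 25.62
position: [0.4616, -0.3796, 0.2574]
tool_rot: [0.598, 0.801, 0.001, 0.002]
ft_force: [0.2, 0.2, -3.2]
grip_width: 0.0257
```

```bash
python3 look.py 13 wrist side
```

```text
t 25.625 q [-0.8755  0.688   1.6198  0.0026  0.8303 -1.165 ] tcp [ 0.4616 -0.3796  0.2574] tip [ 0.4623 -0.3799  0.0754] tipbridge -0.34617683564046375 0.11565949006444866
lean 0.23159742439684514 toolz.xb -0.001808611167405792 toolz.yb -0.0036147348255646 xdir 106.4852589259954 ydir 16.485713482677358 F [ 0.1869  0.1851 -3.1542] w 0.025697497653377584
```

View pics/wrist13.png

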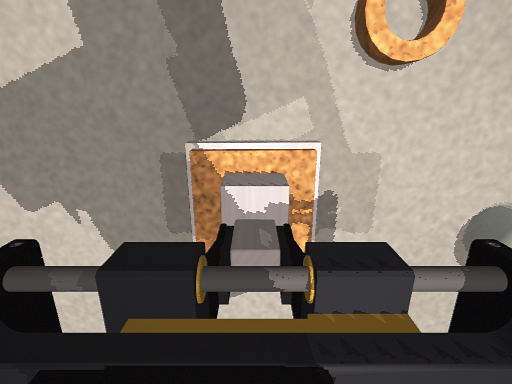

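```bash
python3 - <<'E'
from st import *
o=robot.get_obs();T=R.from_quat(o["tool_rot"]).as_matrix()
im=cv2.imread("pics/wrist13.png");hsv=cv2.cvtColor(im,cv2.COLOR_BGR2HSV)
m=((hsv[...,1]>80)&(hsv[...,0]<25))
rows=[c for c in range(200,310,10)]
E=[]
for c in rows:
    v=np.where(m[130:180,c])[0]; E.append((onz("wrist",(c,130+v[0]-.5),.02,o)-o["position"])@T)
E=np.array(E);print("front edge x",E[:,0], np.degrees(np.polyfit(E[:,1],E[:,0],1)[0]))
for r in (165,180,195,210):
    v=np.where(m[r,170:340])[0]+170
    a=(onz("wrist",(v[0]-.5,r),.02,o)-o["position"])@T;b=(onz("wrist",(v[-1]+.5,r),.02,o)-o["position"])@T;print(r,v[0],v[-1],a[:2],b[:2],(a+b)[1]/2)
E
```

```text
front edge x [0.0507 0.0507 0.0507 0.0507 0.0507 0.0507 0.0507 0.0507 0.0507 0.0507
 0.0507] -0.05457068742368378
165 191 315 [ 0.0377 -0.0504] [0.0376 0.0485] -0.0009518228957596624
180 192 314 [ 0.0254 -0.0505] [0.0253 0.0485] -0.000979539034947196
195 193 313 [ 0.0127 -0.0505] [0.0125 0.0485] -0.0010082135188929364
210 194 312 [-0.0005 -0.0506] [-0.0007  0.0485] -0.0010378969272749443
```

Request:
drive_tool(plan=[[[-0.05, -0.01, -0.25, 0, 0, 0], [0, 0, -0.15, 0, 0, 0], [0, 0, -0.08, 0, 0, 0], [0, 0, -0.04, 0, 0, 0], [0, 0, -0.02, 0, 0, 0], [0, 0, 0, 0, 0, 0]]])

```text
time: 26.48
position: [0.4602, -0.3798, 0.2438]
tool_rot: [0.598, 0.801, 0.001, 0.002]
ft_force: [0.4, 0.2, -4.2]
grip_width: 0.0259
```

Request:
drive_tool(plan=[[[0, 0, -0.02, 0, 0, 0], [0, 0, -0.02, 0, 0, 0], [0, 0, 0, 0, 0, 0]]])

```text
time: 26.85
position: [0.4601, -0.3798, 0.2427]
tool_rot: [0.598, 0.801, 0.001, 0.002]
ft_force: [-0.1, 0.1, -2.8]
grip_width: 0.0257
```

Request:
drive_tool(plan=[[[0, 0, -0.015, 0, 0, 0], [0, 0, 0, 0, 0, 0]]])

```text
time: 27.1
position: [0.4602, -0.3798, 0.2423]
tool_rot: [0.598, 0.801, 0.001, 0.002]
ft_force: [0.4, 0.9, -5.2]
grip_width: 0.0259
```

Request:
drive_tool(plan=[[[0, 0, -0.015, 0, 0, 0], [0, 0, 0, 0, 0, 0], [0, 0, 0, 0, 0, 0]]])

```text
time: 27.48
position: [0.4602, -0.3798, 0.2422]
tool_rot: [0.598, 0.801, 0.001, 0.002]
ft_force: [-0.7, 0.8, -2.0]
grip_width: 0.0259
```

Request:
drive_tool(plan=[[[0, 0, -0.015, 0, 0, 0], [0, 0, 0, 0, 0, 0], [0, 0, 0, 0, 0, 0]]])

```text
time: 27.85
position: [0.4601, -0.3798, 0.2421]
tool_rot: [0.598, 0.801, 0.001, 0.002]
ft_force: [-1.8, 1.6, 4.5]
grip_width: 0.0259
```

```bash
python3 st.py
```

```text
t 27.85 q [-0.8776  0.7109  1.629   0.0026  0.7984 -1.1671] tcp [ 0.4601 -0.3798  0.2421] tip [ 0.4608 -0.3801  0.0601] tipbridge -0.34619588125553064 0.11713173231044917
lean 0.21860287756673313 toolz.xb -0.0016813128613036572 toolz.yb -0.0034247165750690574 xdir 106.48538935677313 ydir 16.485792786552107 F [-1.7856  1.5949  4.5139] w 0.025898402997795132
```

Request:
drive_tool(plan=[[[0, 0, 0, 0, 0, 0], [0, 0, 0, 0, 0, 0]]], force=4)

```text
time: 28.1
position: [0.4601, -0.3799, 0.242]
tool_rot: [0.598, 0.801, 0.0, 0.002]
ft_force: [-1.9, 2.1, 5.3]
grip_width: 0.026
```

Request:
drive_tool(plan=[[[0, 0, 0, 0, 0, 0], [0, 0, 0, 0, 0, 0], [0, 0, 0, 0, 0, 0], [0, 0, 0, 0, 0, 0], [0, 0, 0, 0, 0, 0], [0, 0, 0, 0, 0, 0]]], grip=0)

```text
time: 28.85
position: [0.4602, -0.3798, 0.2416]
tool_rot: [0.598, 0.801, 0.001, 0.002]
ft_force: [-0.4, 0.9, -0.3]
grip_width: 0.0778
```

```bash
python3 look.py 14 wrist
```

```text
t 28.85 q [-0.8775  0.7118  1.6291  0.0027  0.7976 -1.1671] tcp [ 0.4602 -0.3798  0.2416] tip [ 0.4608 -0.38    0.0596] tipbridge -0.3461856639252561 0.11709914061252216
lean 0.21250244639521298 toolz.xb -0.0015112897198878733 toolz.yb -0.0033868059297360686 xdir 106.48077465887475 ydir 16.48114753197322 F [-0.4313  0.9321 -0.2737] w 0.07780690116399201
```

View pics/wrist14.png

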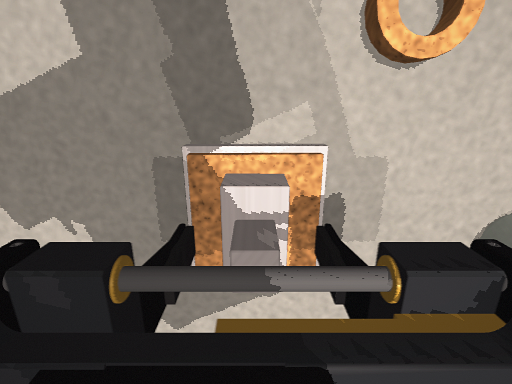

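Released and standing square. I'll go straight up, then back in -y for a last look.

Request:
drive_tool(plan=[[[0, 0, 0.3, 0, 0, 0], [0, 0, 0.7, 0, 0, 0], [0, 0, 1, 0, 0, 0], [0, 0, 1, 0, 0, 0], [0, 0, 1, 0, 0, 0], [0, 0, 1, 0, 0, 0], [0, 0, 1, 0, 0, 0], [0, 0, 1, 0, 0, 0]]])

```text
time: 29.9
position: [0.46, -0.3795, 0.419]
tool_rot: [0.598, 0.801, 0.0, 0.003]
ft_force: [-0.5, -0.3, 0.0]
grip_width: 0.0875
```

Request:
drive_tool(plan=[[[0, -0.6, 0.5, 0, 0, 0], [0, -0.8, 0.5, 0, 0, 0], [0, -0.8, 0.5, 0, 0, 0], [0, -0.8, 0.5, 0, 0, 0], [0, -0.8, 0.3, 0, 0, 0], [0, -0.6, 0, 0, 0, 0], [0, 0, 0, 0, 0, 0]]])

```text
time: 30.78
position: [0.4598, -0.4904, 0.4742]
tool_rot: [0.599, 0.801, 0.001, 0.002]
ft_force: [-0.0, 0.2, -0.7]
grip_width: 0.0871
```

```bash
python3 look.py 15 wrist side top; python3 - <<'E'
from st import *
o=robot.get_obs()
im=cv2.imread("pics/wrist15.png")[30:180,180:340];cv2.imwrite("pics/c15.png",cv2.resize(im,(640,600),interpolation=cv2.INTER_CUBIC))
im=cv2.imread("pics/top15.png")
E
```

```text
t 30.775 q [-0.9839  0.5319  1.222   0.0023  1.3848 -1.2709] tcp [ 0.4598 -0.4904  0.4742] tip [ 0.4604 -0.4906  0.2922] tipbridge -0.4562931240742788 0.1270907559154279
lean 0.20927193980005918 toolz.xb -0.001453592699713004 toolz.yb -0.0033505975297783673 xdir 106.42054021615942 ydir 16.42089891514095 F [-0.0081  0.1581 -0.7495] w 0.0871392721477223
```

View pics/c15.png

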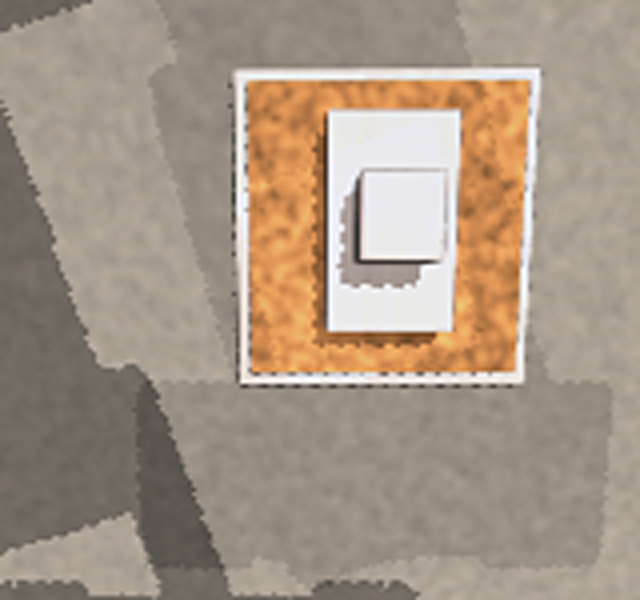

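View pics/side15.png

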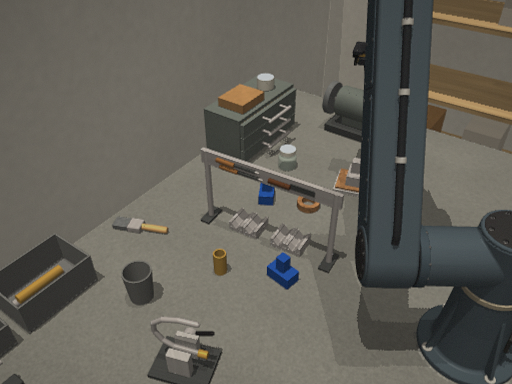

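View pics/top15.png

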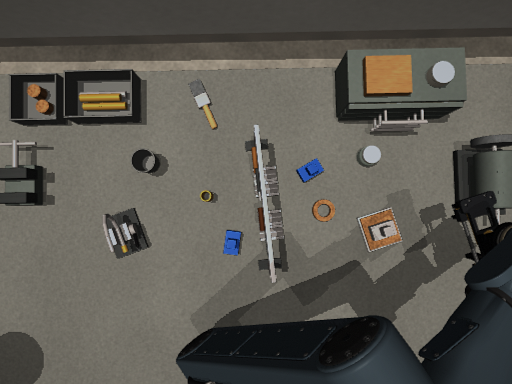

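```bash
python3 - <<'E'
from st import *
o=robot.get_obs()
f=lambda uv,z:onz("wrist",np.array(uv)/4+(180,30)-.4,z,o)[:2]
pad=np.array([f(u,.02) for u in [(234,69),(540,69),(523,383),(240,383)]]);st_=np.array([f(u,.054) for u in [(328,111),(460,111),(453,332),(327,332)]])
for s in (pad,st_):
    d=s[0]+s[1]-s[2]-s[3];e=s[1]+s[2]-s[0]-s[3];print(s.mean(0),np.degrees(np.arctan2(d[1],d[0])),np.linalg.norm(d)/2,np.linalg.norm(e)/2)
a=cv2.imread("pics/top0.png")[110:270,130:380].astype(int);b=cv2.imread("pics/top15.png")[110:270,130:380].astype(int)
m=(abs(a-b).sum(2)>120);print(np.unique(np.argwhere(m)//8*8+(110,130),axis=0,return_counts=True))
E
```

```text
[ 0.4609 -0.3789] 106.7125211240787 0.1069293969738121 0.10687675593531787
[ 0.4607 -0.3781] 106.79576562592204 0.06913867817639757 0.04309637137021879
(array([[190, 250],
       [190, 258],
       [190, 266],
       [190, 274],
       [198, 250],
       [198, 258],
       [198, 266],
       [198, 274],
       [206, 250],
       [206, 258],
       [206, 266],
       [206, 274],
       [222, 362],
       [222, 370],
       [222, 378],
       [230, 362],
       [230, 370],
       [230, 378],
       [238, 370],
       [238, 378],
       [254, 346],
       [254, 354],
       [262, 330],
       [262, 338],
       [262, 346],
       [262, 354],
       [262, 362]]), array([ 1,  2, 12, 15,  9, 25, 20, 50,  2,  7, 13, 21,  8, 37, 11,  3, 50,
       15, 14,  4,  5,  8,  7, 33, 62, 58,  3]))
```

Centring error is under 1 mm and yaw error about 0.1°. The only changes in the top view are the stake's old place, the pad and shadows. Handing in.

```bash
python3 -c "
from rig import robot
print(robot.hand_in())"
```

```text
the job is handed in; nothing more can be done
None
```

The job is done and handed in at about 31 s. The stake stands released in the middle of the cork pad, and the gripper is clear of everything.

- **Push:** I pushed the stake (third in the row) out to the left with closed, leaning fingertips, without gripping it. Force readings between moves were about 2 N or less. The gap behind it was about 28 mm.
- **Pick and place:** I gripped it by the post, lifted it over the strip with more than 40 mm to spare, and lowered it in sub-millimetre steps until contact, at about 5 N.
- **Last checks:** The last wrist view put the stake within about 1 mm of the pad's centre and about 0.1° off square, upright. Comparing the first and last top views over the row, pad and nearby loose objects showed changes only at the stake's old place, on the pad and in shadows.
- **Disagreements:** The first top view gave the pad's yaw as about 16.1°, against 16.5–16.9° from the wrist camera. I used the wrist camera. The tool read about 0.2° off vertical throughout.

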